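# Feel the gap of a casting head with a taper gauge

## Task

Lift the taper gauge out of its storage block and lower its wedge blade, upright, tip first, between the two steel plates of the gap fixture until it drags snugly: it touches both plates and the sprung plate has just given way by one or two millimetres. Be gentle, never forcing the sprung plate back hard, and leave the other things alone. The program finishes while the gripper still holds the gauge still at that depth; do not let go.

Things in the scene. Friction and masses are not known exactly. Their poses are not given: they have to be found in the camera images.
- taper_gauge: Loose gauge, about 120 g, standing tip down in the block's slot. Origin: centre of the tip, 10 mm above the worktop at first; z up. Steel wedge blade, z = 0 to 80 mm, 20 mm wide (x), its thickness (y) growing evenly on both sides from 2 mm at the tip to 12 mm. Black handle, z = 80 to 130 mm, 34 mm (x) by 20 mm (y), its underside on the block's top.
- gauge_handle (a point): Middle of the gauge's handle, 105 mm above the tip on the gauge's axis; axes as the gauge's.
- gauge_tip (a point): Tip of the gauge's blade (the gauge's origin).
- gauge_stand: Fixed grey plastic storage block, 62 (x) x 52 (y) mm, 90 mm high, with small feet (86 mm over them along x, 8 mm high). An upright slot 23 mm (x) by 15 mm (y), 84 mm deep, in its top holds the gauge upright, axes along the block's. Origin at the centre of its underside.
- gap_fixture: Fixed gap fixture, 100 (x) x 120 (y) x 118 mm high; origin at the centre of its underside, z up. Two upright steel plates, 56 mm wide (x) and 8 mm thick, face each other over a gap along y of 3.5 to 8 mm (differs each time), open 80 mm deep, top edges rounded at 4 mm. The pair floats together along y by up to 8 mm either way (spring 100 N/m), so it follows the blade.
- gap_mouth (a point): Point on the floating pair of plates at their top edges (118 mm above the worktop), midway along their width, 2.8 mm from the fixed plate's inner face: within 1.2 mm of the gap's middle. x along the plates, y across the gap towards the sprung plate, z up. The blade's width must lie along this x (either way round).
- sprung_plate (a joint): How far the plate on the +y side has been pushed back, m; 0 = at rest against its stop. The push needed is 2.5 N to start and 2.5 N more per mm; stop at 7 mm. Held snug at 1 to 2 mm, the downward drag on the gauge is about 5 to 8 N, depending on friction.
- vial_a: Bystander: sample vial, 27 mm across, 72 mm high, loose, upright; origin at its underside.
- beaker_100: Bystander: empty glass beaker, 54 mm across, 70 mm high, loose; origin at its underside.
- tweezers: Bystander: steel tweezers, 122 mm long, lying loose on the worktop; origin at the middle.
- ferrule_sleeve: Bystander: steel sleeve 19 mm across, 45 mm high, loose, upright; origin at its underside.
There are look-alikes about, which are no part of the job. What is shaped like the gap_fixture but brown is not meant.

How it is judged (in metres and radians):
On the way, in this order (a step that is already met when the one before it is completed fails the run):
1. the gauge is lifted clear of the storage block (height (world z) of gauge_tip above 0.093 m and contact force between the fingers and taper_gauge above 0.5 N), for 0.1 s.
2. the blade's tip is between the two plates, at least 5 mm below their top edges (z of gauge_tip in the frame of gap_mouth below -0.005 m and y of gauge_tip in the frame of gap_mouth between -0.004 and 0.005 m and x of gauge_tip in the frame of gap_mouth between -0.018 and 0.018 m), for 0.1 s.
At the end, for the whole second after the job is handed in: The gripper still holds the gauge, upright (0.12 rad) and at rest, blade along the plates (0.15 rad) and between them (tip 12 to 78 mm below their top edges, within 18 mm of mid-width), pressing on them, with the sprung plate pushed back by 0.4 to 2.5 mm (value of joint sprung_plate between 0.0004 and 0.0025 m and contact force between taper_gauge and gap_fixture above 1 N and contact force between the fingers and taper_gauge above 1 N and z of gauge_tip in the frame of gap_mouth between -0.078 and -0.012 m and x of gauge_tip in the frame of gap_mouth between -0.018 and 0.018 m and y of gauge_tip in the frame of gap_mouth between -0.004 and 0.005 m and angle between taper_gauge's own z axis and vertical below 0.12 rad and angle between the x axis of taper_gauge and the x axis of gap_mouth, either way round below 0.15 rad and linear speed of taper_gauge below 0.01 m/s); the arm keeps its last pose, push and grip.
It fails at once if the sprung plate is forced back more than 4 mm (value of joint sprung_plate above 0.004 m).
It fails at once if the gauge presses on the fixture with more than 40 N in all (contact force between taper_gauge and gap_fixture above 40 N).
It fails at once if a bystander is moved more than 20 mm (distance of any of vial_a, beaker_100, tweezers, ferrule_sleeve from where it was at the start of the episode above 0.02 m).
It also fails if it takes over 58 s, if anything falls off the work surface, if the arm or the gripper's body presses on something with over 40 N, if the wrist force passes 120 N, or if a joint passes its speed limit or range.

## Robot

A 6-joint arm with a two-finger parallel gripper is mounted at the origin on a cart in front of the work surface, level with it; the furniture and walls round the work are solid. World frame = base frame: x ahead of the robot, y to its left, z up, the work surface at z = 0. Lengths are in m, angles in degrees, forces in N, time in s.
With the tool pointing down it reaches from about 0.375 to 0.9 m from the base axis. Payload 3.1 kg.
Tool frame: the origin (TCP) lies between the finger pads; the fingertips stand 11 mm ahead of it and the grasp point (between the pads) lies 8 mm behind it; z points along the fingers, y is the line along which they close (so a half turn about z gives the same grasp; the last joint's range is limited). The gripper opens to 87 mm and grips with 3 to 60 N. Pads are 19 mm wide; open, the fingers measure 117 mm over their backs; the gripper's body (75 mm by 190 mm) begins 51 mm behind the grasp point.
Start: joints at [-85.399, 30.224, 82.088, -0, 67.689, -10.227], TCP at [0.16, -0.604, 0.234] pointing down, gripper open.
Joint ranges: [-176.69, 176.69], [-43.24, 126.21], [12.49, 139.97], [-82, 262], [0, 151.66], [-163.58, 163.58]. Speed limits (degrees/s): [159.86, 159.86, 180, 180, 180, 180].

## Interface

Orientations are given as a 3x3 rotation matrix whose columns are the frame's x, y, z axes.
In Python, from rig import bot, viewer, workorder, nets gives the robot as it stands. The module is installed in compiled form; this text tells all that it offers.
- The arm moves only by the tool move_arm, never from a script. Its argument "increments" is a list of rows, each a list of 7 numbers: the shift along the tool's x, y, z normalised to -1 to 1, where 1 is 0.3 m, then the turn, a rotation vector about the tool's x, y, z normalised to -1 to 1, where 1 is pi rad, then the opening, from 0 (shut) to 1 (fully open). In form: [[tx, ty, tz, wx, wy, wz, grip], ...]. A call has 1 to 10 rows; each row is the pose to reach, as a shift and turn from the pose commanded when the call began, along the tool's axes at that moment, turning the shorter way round; what a row does not reach only later rows make up. A row lasts 1/12 s, in which the tool goes at most 41.7 mm and 7.16 degrees, less where a joint would pass 70% of its speed; a pose out of reach is approached as far as the arm can. A call with a number of a shift or a turn outside -1 to 1 is refused whole. A call with a gripper value outside its range is refused whole. The fingers move at their own pace and stop on an object; the grip force is fixed at half the most. Time passes only in rows, so rows that repeat a pose let the fingers close. It gives the time, the measured TCP pose, the force, the opening and the grip force at its end, in the units of the state.
- bot.read_state(): the state, without advancing time (a new reading comes with each control period).
- viewer.capture(name): name is "side" or "top"; returns a dict with "image" (480x640x3 uint8, blue, green, red), "K" (3x3 intrinsics, pixels), "dist" ([k1, k2, p1, p2, k3] as OpenCV has them; the pictures are not rectified), "eye" and "orientation" of the camera in the world. Camera axes: x right, y up, looking along -z (the intrinsics and any distortion apply to the point x, -y, -z); pixel columns grow to the right and rows downward; lengths in m; the calibration is good to about 2 mm. A picture is of the moment at which its call begins. There is no depth.
- workorder.hand_in(): hands the job in; it is judged then, once.
Trained networks look in the newest picture that a camera, given by its name, has taken for a name from the list of things; names that differ only in an ending like _2 or _b are one class to them, and where a whole thing is asked for, a point or a joint stands for the part that bears it (a point fixed in the world has none). Each returns a list of dicts, best first, with "conf" (0 to 1); they miss things now and then, are a little off and sometimes report something else, mostly with a low value. They report only what shows in the picture. A call takes as long as a camera call. They do not tell look-alikes from the thing itself.
- nets.find_in(camera, thing): "location" ([column, row] in pixels, amid what is visible of it).
The state is a dict: "time_s": time; "joint_positions": joint angles; "qvel": joint speeds; "tau": joint torques, N m; "position": TCP position; "tcp_rot": TCP orientation; "force": force on the tool from outside, world axes, zero at the start; "moment": the same for the moment, N m; "opening": opening from 0.0 (shut) to 1.0 (fully open); "grasp_force": force on a finger pad.
Only numpy, scipy, OpenCV 4.12 (cv2) and the standard library are available. Lean on these libraries where they do the work, as an engineer would, in place of code of your own. Each camera call takes 0.05 s, during which the arm holds its last target. There are 200 camera calls.

## Working session

There is one attempt and no reset: what is moved stays moved. The work goes in short steps, Python scripts to look and compute and a tool call to move; the robot and the scene stay as the last step left them, time stands still between calls to the robot, and variables do not carry over. Pictures are saved under pics/ and viewed, at most 10 in all, crops included, and the job is handed in when it is done.

Besides the shell and the picture viewer there is one more tool, called after "Call:" as name(argument=value, ...) on one line, values as JSON. move_arm: Moves the arm, as the interface text tells. Its arguments: {"type":"object","properties":{"increments":{"type":"array"}},"required":["increments"]}

```bash
mkdir -p pics; cat > h.py <<'E'
import numpy as np, cv2
from rig import bot, viewer, workorder, nets
def cap(n,f=None):
    c=viewer.capture(n)
    if f: cv2.imwrite('pics/'+f,c['image'])
    return c
def ray(c,uv):
    p=cv2.undistortPoints(np.array([[uv]],float),np.array(c['K']),np.array(c['dist'],float))[0,0]
    d=np.array(c['orientation'])@np.array([p[0],-p[1],-1.]); return np.array(c['eye']),d/np.linalg.norm(d)
def atz(c,uv,z):
    e,d=ray(c,uv); return e+d*(z-e[2])/d[2]
def proj(c,P):
    q=(np.atleast_2d(P)-np.array(c['eye']))@np.array(c['orientation'])*[1,-1,-1]
    return cv2.projectPoints(q.astype(float),np.zeros(3),np.zeros(3),np.array(c['K'],float),np.array(c['dist'],float))[0][:,0]
E
cat > a.py <<'E'
from h import *
for n in('side','top'):
    c=cap(n,n+'0.png'); print(n,np.round(c['eye'],3),np.round(c['orientation'],3).tolist(),np.round(c['K'],1).tolist(),c['dist'])
    for t in('taper_gauge','gauge_handle','gauge_stand','gap_fixture','gap_mouth','vial_a','beaker_100','tweezers','ferrule_sleeve'):
        print(t,[(np.round(r['location']).tolist(),round(r['conf'],2)) for r in nets.find_in(n,t)[:4]])
print(bot.read_state())
E
python3 a.py
```

```text
side [ 0.472 -0.701  0.738] [[0.991, 0.065, -0.114], [-0.13, 0.607, -0.784], [0.018, 0.792, 0.61]] [[439.2, 0.0, 322.2], [0.0, 439.2, 238.0], [0.0, 0.0, 1.0]] [-0.05402487  0.          0.          0.          0.        ]
taper_gauge [([275.0, 318.0], 0.92)]
gauge_handle [([273.0, 322.0], 0.98)]
gauge_stand [([277.0, 353.0], 0.65)]
gap_fixture [([267.0, 198.0], 0.94), ([287.0, 240.0], 0.81), ([277.0, 321.0], 0.47)]
gap_mouth [([287.0, 229.0], 0.88), ([268.0, 187.0], 0.55)]
vial_a [([356.0, 242.0], 0.69)]
beaker_100 [([379.0, 293.0], 0.76)]
tweezers []
ferrule_sleeve []
top [0.473 0.105 1.241] [[0.018, 0.995, -0.095], [-1.0, 0.019, 0.01], [0.012, 0.095, 0.995]] [[568.4, 0.0, 311.5], [0.0, 568.4, 233.3], [0.0, 0.0, 1.0]] [-0.04871298  0.          0.          0.          0.        ]
taper_gauge [([428.0, 293.0], 0.65)]
gauge_handle [([430.0, 294.0], 0.51)]
gauge_stand [([416.0, 292.0], 0.81)]
gap_fixture [([256.0, 274.0], 0.88), ([160.0, 289.0], 0.63)]
gap_mouth [([247.0, 270.0], 0.86), ([418.0, 296.0], 0.71), ([154.0, 286.0], 0.67)]
vial_a [([272.0, 189.0], 0.56)]
beaker_100 [([363.0, 1
[... 163 characters left out ...]
614084e-03,
        6.76899835e+01, -1.02270733e+01]), 'qvel': array([ 0.029023  ,  0.0797977 , -0.02306726,  0.03254037,  0.04537924,
        0.06348101]), 'tau': array([-8.93867818e-04, -4.40022039e+01, -1.76990783e+01,  6.34802110e-02,
        5.04543108e-02, -3.74664950e-06]), 'position': array([ 0.16001008, -0.6041529 ,  0.23355638]), 'tcp_rot': array([[ 9.66691447e-01,  2.55944614e-01,  2.82286388e-05],
       [ 2.55944614e-01, -9.66691447e-01,  2.72217399e-06],
       [ 2.79851095e-05,  4.59346576e-06, -1.00000000e+00]]), 'force': array([-0.79800015,  0.09223001,  0.14088513]), 'moment': array([ 0.04408102, -0.06869215,  0.04434067]), 'grasp_force': 0.0, 'opening': 0.9990604033135926}
```

View pics/side0.png

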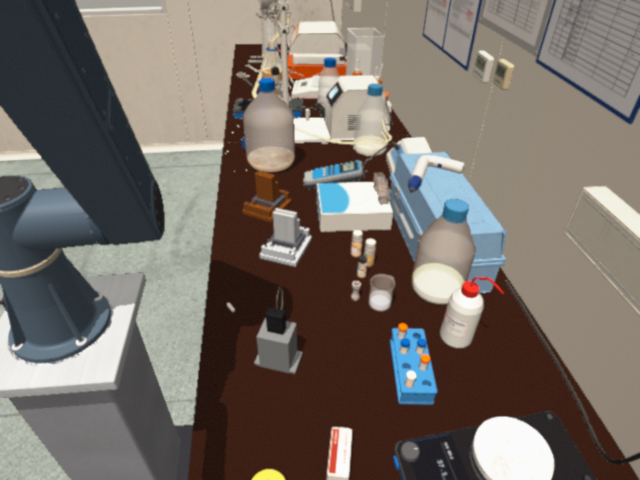

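```bash
python3 -c "
import cv2
i=cv2.imread('pics/top0.png');cv2.imwrite('pics/topc.png',cv2.resize(i[150:380,100:480],None,fx=2.1,fy=2.1,interpolation=2))"
```

```text
(no output)
```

View pics/topc.png

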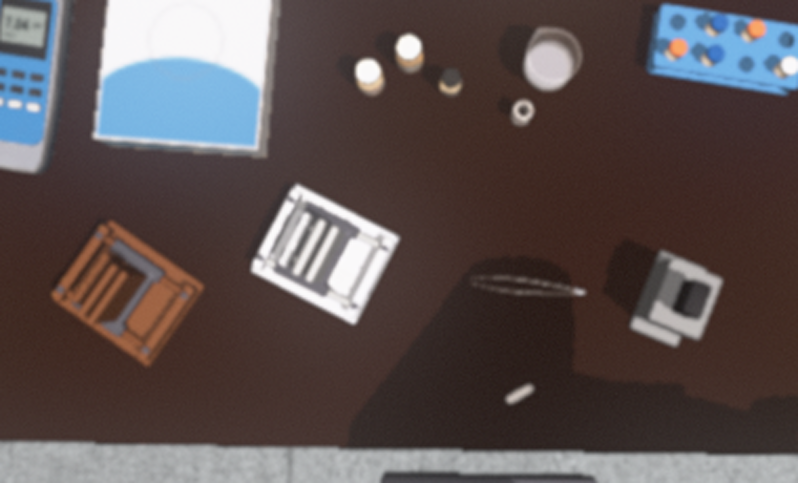

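The stand with the gauge is at top px (429,292). The candidates for the fixture are white (255,271) and brown (160,289). White is the one meant, because brown is excluded. I'll confirm it in an enlarged crop, with the stand below it.

```bash
python3 -c "
import cv2,numpy as np
i=cv2.imread('pics/top0.png');a=cv2.resize(i[235:310,215:295],None,fx=7,fy=7,interpolation=2)
s=cv2.imread('pics/side0.png');b=cv2.resize(s[200:275,250:325],None,fx=7,fy=7,interpolation=2)[:, :225*1]
b=cv2.resize(s[200:275,255:318],None,fx=3.7,fy=7*1.0,interpolation=2)
cv2.imwrite('pics/fix.png',np.hstack([a,b]))
a=cv2.resize(i[260:325,390:455],None,fx=6,fy=6,interpolation=2)
b=cv2.resize(s[280:375,250:310],None,fx=6,fy=6,interpolation=2)
cv2.imwrite('pics/stand.png',np.hstack([a,b[:390],]))"
```

```text
(no output)
```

View pics/fix.png

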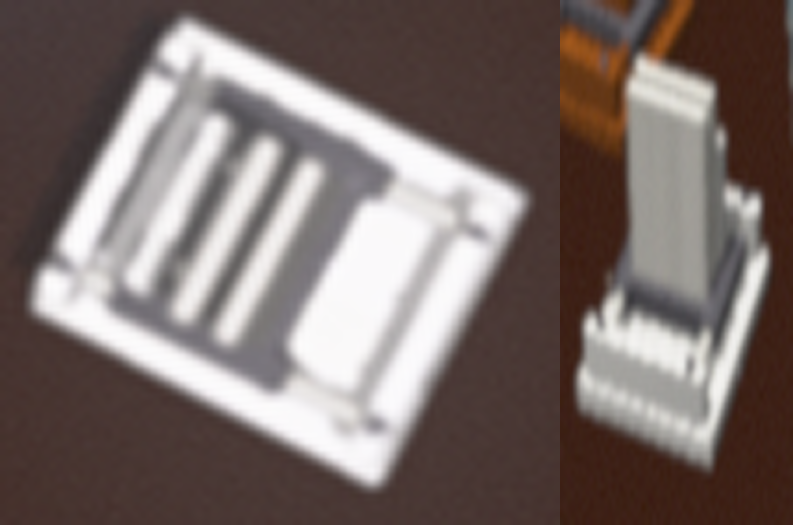

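View pics/stand.png

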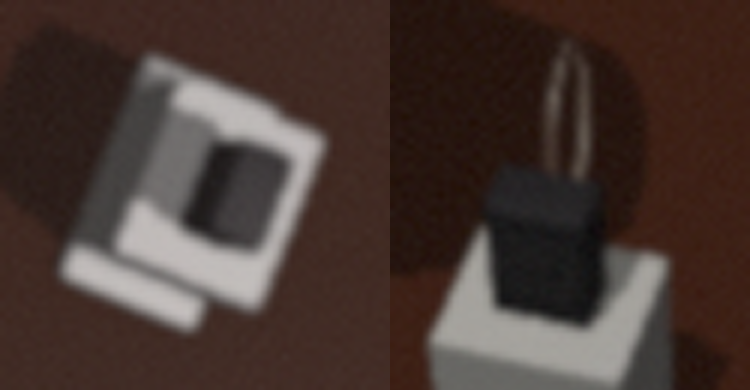

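The enlarged crop confirms the white fixture. Its two tall plates are the strips at about top px (247.5,268) and (253.5,271), and a low third strip sits to the left. In the other crop, the black handle stands in the grey block at about (430,293).

```bash
cat > b.py <<'E'
from h import *
c=cap('top'); s=cap('side')
def ang(a,b): d=b-a; return np.degrees(np.arctan2(d[1],d[0]))
f=[np.array(p)/7+[215,235] for p in [(185,15),(530,195),(378,490),(30,310)]]
for z in(0.005,0.02,.04):
    P=[atz(c,p,z) for p in f]; print('fix',z,np.round(np.mean(P,0),4),[round(float(np.linalg.norm(P[i]-P[i-1])),4) for i in range(4)],[round(ang(P[i],P[(i+1)%4]),1) for i in range(4)])
for n,a,b in[('L',(215,120),(140,290)),('M',(268,145),(185,318)),('R',(315,165),(228,340))]:
    for z in (.118,.05):
        A,B=[atz(c,np.array(p)/7+[215,235],z) for p in(a,b)]; print(n,z,np.round((A+B)/2,4),round(np.linalg.norm(A-B),4),round(ang(A,B),1))
t=[np.array(p)/6+[390,260] for p in [(175,85),(328,135),(258,310),(115,250)]]
P=[atz(c,p,.09) for p in t]; print('stand',np.round(np.mean(P,0),4),[round(float(np.linalg.norm(P[i]-P[i-1])),4) for i in range(4)],[round(ang(P[i],P[(i+1)%4]),1) for i in range(4)])
# handle from both views (net): closest point
for nm in('gauge_handle','gap_mouth'):
    rt=nets.find_in('top',nm); rs=nets.find_in('side',nm)
    print(nm,[(r['location'],r['conf'])for r in rt],[(r['location'],r['conf'])for r in rs])
    for r in rt[:2]:
        e,d=ray(c,r['location']);g,h=ray(s,rs[0]['location'])
        k=np.linalg.lstsq(np.c_[d,-h],g-e,rcond=None)[0];print(np.round(e+d*k[0],4),np.round(g+h*k[1],4))
E
python3 b.py
```

```text
fix 0.005 [0.507  0.2135 0.005 ] [0.1031, 0.1214, 0.1023, 0.1214] [np.float64(-116.4), np.float64(153.9), np.float64(64.0), np.float64(-26.1)]
fix 0.02 [0.5066 0.2122 0.02  ] [0.1018, 0.1199, 0.101, 0.12] [np.float64(-116.4), np.float64(153.9), np.float64(64.0), np.float64(-26.1)]
fix 0.04 [0.506  0.2105 0.04  ] [0.1002, 0.118, 0.0994, 0.118] [np.float64(-116.4), np.float64(153.9), np.float64(64.0), np.float64(-26.1)]
L 0.118 [0.5166 0.233  0.118 ] 0.0522 157.8
L 0.05 [0.5192 0.2408 0.05  ] 0.0554 157.8
M 0.118 [0.5094 0.219  0.118 ] 0.0539 155.9
M 0.05 [0.5116 0.2259 0.05  ] 0.0571 155.9
R 0.118 [0.5037 0.2062 0.118 ] 0.0548 155.0
R 0.05 [0.5056 0.2123 0.05  ] 0.0581 155.0
stand [ 0.4675 -0.1416  0.09  ] [0.0594, 0.0545, 0.0638, 0.0522] [np.float64(-107.1), np.float64(158.0), np.float64(68.2), np.float64(-19.9)]
gauge_handle [([429.2, 296.1], 0.69)] [([273.7, 324.6], 0.92), ([275.6, 353.2], 0.69)]
[ 0.4605 -0.1437  0.1054] [ 0.4652 -0.1437  0.1053]
gap_mouth [([248.6, 267.9], 0.94), ([154.9, 283.6], 0.69), ([248.7, 269.8], 0.28)] [([288.0, 227.1], 0.97), ([266.4, 190.1], 0.61)]
[0.5116 0.2222 0.0617] [0.5163 0.2221 0.0618]
[ 0.4756  0.4604 -0.1097] [ 0.5275  0.4574 -0.1104]
```

```bash
cat >> h.py <<'E'
def go(p,yaw):
    "increment to TCP position p pointing down, tool y axis at yaw deg"
    from scipy.spatial.transform import Rotation as R
    st=bot.read_state(); T=np.array(st['tcp_rot']); a=np.radians(yaw)
    y=np.array([np.cos(a),np.sin(a),0]); z=np.array([0,0,-1.]); W=np.c_[np.cross(y,z),y,z]
    print('t',round(st['time_s'],2),'pos',np.round(st['position'],4),'inc',np.round(T.T@(np.array(p)-st['position'])/.3,4),np.round(R.from_matrix(T.T@W).as_rotvec()/np.pi,4))
E
python3 - <<'E'
from h import *
s=cap('side')
print(proj(s,[[.5094,.219,.118],[.5037,.2062,.118],[.5166,.233,.118]]).round(1).tolist())
go([.313,-.373,.234],-111)
E
```

```text
[[284.7, 209.9], [282.7, 212.9], [287.2, 206.7]]
t 1.35 pos [ 0.1599 -0.6041  0.2335] inc [ 0.6904 -0.6143 -0.0016] [-0.     0.     0.199]
```

Call:
move_arm(increments=[[0.69,-0.614,0,0,0,0.2,1],[0.69,-0.614,0,0,0,0.2,1],[0.69,-0.614,0,0,0,0.2,1],[0.69,-0.614,0,0,0,0.2,1],[0.69,-0.614,0,0,0,0.2,1],[0.69,-0.614,0,0,0,0.2,1],[0.69,-0.614,0,0,0,0.2,1],[0.69,-0.614,0,0,0,0.2,1]])

```text
time_s: 2.02
position: [0.3146, -0.3673, 0.2335]
tcp_rot: [[0.934, -0.357, -0.0], [-0.357, -0.934, 0.004], [-0.002, -0.004, -1.0]]
force: [-0.1, 0.8, -0.4]
opening: 0.998
grasp_force: 0.0
```

```bash
python3 -c "
from h import *
go([.466,-.142,.234],-111)"
```

```text
t 2.02 pos [ 0.3146 -0.3673  0.2335] inc [ 0.2038 -0.8818  0.0015] [-0.0013  0.0006  0.0006]
```

Call:
move_arm(increments=[[0.201,-0.901,0,0,0,0,1],[0.201,-0.901,0,0,0,0,1],[0.201,-0.901,0,0,0,0,1],[0.201,-0.901,0,0,0,0,1],[0.201,-0.901,0,0,0,0,1],[0.201,-0.901,0,0,0,0,1],[0.201,-0.901,0,0,0,0,1],[0.201,-0.901,0,0,0,0,1],[0.201,-0.901,0,0,0,0,1],[0.201,-0.901,0,0,0,0,1]])

```text
time_s: 2.85
position: [0.4667, -0.1436, 0.2336]
tcp_rot: [[0.933, -0.361, -0.0], [-0.361, -0.933, -0.001], [0.0, 0.001, -1.0]]
force: [-0.0, -0.9, 0.1]
opening: 0.999
grasp_force: 0.0
```

```bash
python3 - <<'E'
from h import *
go([.466,-.142,.234],-111)
c=cap('top');s=cap('side')
a=cv2.resize(s['image'][210:340,200:350],None,fx=5,fy=4.6,interpolation=2)
cv2.imwrite('pics/side1.png',a[:600])
E
```

```text
t 2.85 pos [ 0.4667 -0.1436  0.2336] inc [-0.0042 -0.0041 -0.0014] [ 0.0002 -0.0001 -0.0009]
```

View pics/side1.png

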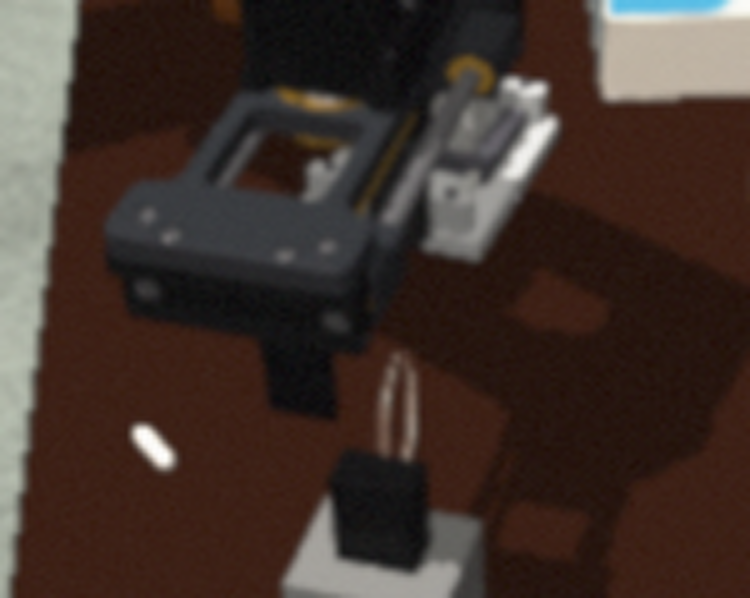

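The open gripper hangs over the block. In the crop the handle's front-face corners are at about (333,478), (423,490), (340,557) and (417,570). I'll compare those with the model.

```bash
python3 - <<'E'
from h import *
s=cap('side')
a=np.radians(-21);X=np.array([np.cos(a),np.sin(a),0]);Y=np.array([-X[1],X[0],0])
C=np.array([.466,-.142,0])
P=[C+X*i*.017+Y*j*.01+[0,0,z] for z in(.14,.09) for i,j in((-1,-1),(1,-1),(-1,1),(1,1))]
print((((proj(s,P)-[200,210])*[5,4.6])).round().tolist())
P=[C+X*i*.031+Y*j*.026+[0,0,.09] for i,j in((-1,-1),(1,-1),(-1,1),(1,1))]
print((((proj(s,P)-[200,210])*[5,4.6])).round().tolist())
E
```

```text
[[313.0, 476.0], [402.0, 492.0], [331.0, 440.0], [418.0, 456.0], [321.0, 559.0], [407.0, 575.0], [339.0, 523.0], [423.0, 539.0]]
[[272.0, 582.0], [430.0, 612.0], [318.0, 489.0], [470.0, 517.0]]
```

Call:
move_arm(increments=[[0.0125,-0.005,0.1,0,0,0,1],[0.0125,-0.005,0.2,0,0,0,1],[0.0125,-0.005,0.28,0,0,0,1],[0.0125,-0.005,0.34,0,0,0,1],[0.0125,-0.005,0.38,0,0,0,1],[0.0125,-0.005,0.4,0,0,0,1],[0.0125,-0.005,0.4,0,0,0,1],[0.0125,-0.005,0.4,0,0,0,0.5]])

```text
time_s: 3.67
position: [0.4708, -0.1436, 0.1137]
tcp_rot: [[0.932, -0.362, 0.0], [-0.362, -0.932, -0.0], [0.0, 0.0, -1.0]]
force: [-0.4, -1.2, 0.4]
opening: 0.97
grasp_force: 0.0
```

```bash
python3 - <<'E'
from h import *
go([.470,-.1425,.113],-111)
s=cap('side')
cv2.imwrite('pics/side2.png',cv2.resize(s['image'][250:380,200:350],None,fx=5,fy=4.6,interpolation=2))
E
```

```text
t 3.67 pos [ 0.4708 -0.1436  0.1137] inc [-0.0039 -0.0025  0.0024] [ 0.     -0.0001 -0.0014]
```

View pics/side2.png

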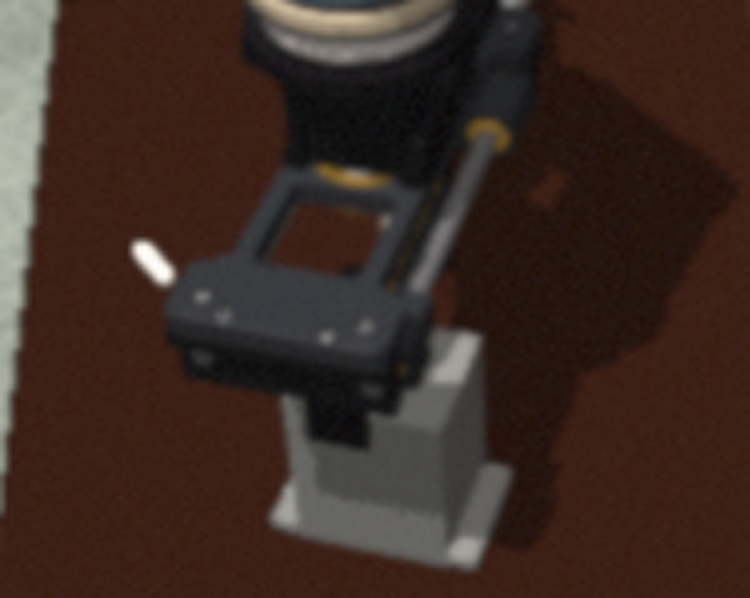

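The near finger is at crop x 308–368 and the block's front face spans 287–440. Allowing for perspective they share an axis within a few mm, so I'm closing the gripper.

Call:
move_arm(increments=[[0,0,0,0,0,0,0],[0,0,0,0,0,0,0],[0,0,0,0,0,0,0],[0,0,0,0,0,0,0],[0,0,0,0,0,0,0],[0,0,0,0,0,0,0],[0,0,0,0,0,0,0],[0,0,0,0,0,0,0],[0,0,0,0,0,0,0],[0,0,0,0,0,0,0]])

```text
time_s: 4.55
position: [0.4708, -0.1428, 0.1135]
tcp_rot: [[0.933, -0.361, -0.0], [-0.361, -0.933, 0.0], [-0.0, -0.0, -1.0]]
force: [-0.8, 0.1, 0.6]
opening: 0.229
grasp_force: 30.0
```

Call:
move_arm(increments=[[0,0,-0.03,0,0,0,0],[0,0,-0.08,0,0,0,0],[0,0,-0.15,0,0,0,0],[0,0,-0.23,0,0,0,0],[0,0,-0.31,0,0,0,0],[0,0,-0.39,0,0,0,0],[0,0,-0.46,0,0,0,0],[0,0,-0.5,0,0,0,0],[0,0,-0.5,0,0,0,0],[0,0,-0.5,0,0,0,0]])

```text
time_s: 5.38
position: [0.4707, -0.1427, 0.2642]
tcp_rot: [[0.933, -0.361, 0.001], [-0.361, -0.933, -0.001], [0.001, 0.0, -1.0]]
force: [0.3, -0.5, -1.1]
opening: 0.23
grasp_force: 30.0
```

```bash
python3 - <<'E'
from h import *
go([.5066,.2126,.264],-115.5)
s=cap('side')
cv2.imwrite('pics/side3.png',cv2.resize(s['image'][190:340,200:350],None,fx=4,fy=4,interpolation=2))
E
```

```text
t 5.38 pos [ 0.4707 -0.1427  0.2642] inc [-3.1630e-01 -1.1477e+00 -1.0000e-04] [ 0.     -0.0004  0.0241]
```

View pics/side3.png

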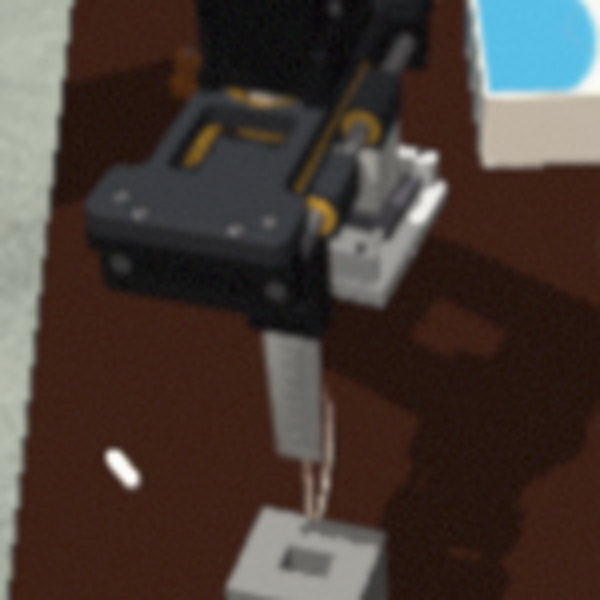

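The gauge is held upright. The blade-tip edge runs from crop (275,452) to (322,458), clear above the empty slot at (305,561).

```bash
python3 - <<'E'
from h import *
s=cap('side')
print(proj(s,[[.4707,-.1427,.16]]), atz(s,[200+298/4,190+455/4],.16), atz(s,[200+305/4,190+561/4],.09))
E
```

```text
[[275.20086838 303.64944878]] [ 0.4694346  -0.14280971  0.16      ] [ 0.46918953 -0.14473323  0.09      ]
```

Call:
move_arm(increments=[[-0.02,-0.07,0,0,0,0.024,0],[-0.05,-0.16,0,0,0,0.024,0],[-0.08,-0.27,0,0,0,0.024,0],[-0.11,-0.38,0,0,0,0.024,0],[-0.135,-0.49,0,0,0,0.024,0],[-0.165,-0.6,0,0,0,0.024,0],[-0.19,-0.7,0,0,0,0.024,0],[-0.21,-0.77,0,0,0,0.024,0],[-0.22,-0.8,0,0,0,0.024,0],[-0.22,-0.8,0,0,0,0.024,0]])

```text
time_s: 6.32
position: [0.495, 0.1065, 0.2622]
tcp_rot: [[0.904, -0.427, -0.003], [-0.427, -0.904, 0.0], [-0.003, 0.001, -1.0]]
force: [-0.7, -0.4, -1.6]
opening: 0.231
grasp_force: 30.0
```

```bash
python3 - <<'E'
from h import *
go([.5066,.2126,.264],-115.5)
E
```

```text
t 6.32 pos [0.495  0.1065 0.2622] inc [-0.1163 -0.3361 -0.0059] [0.0003 0.0009 0.0011]
```

Call:
move_arm(increments=[[-0.03,-0.08,0,0,0,0,0],[-0.06,-0.17,0,0,0,0,0],[-0.09,-0.25,0,0,0,0,0],[-0.11,-0.31,0,0,0,0,0],[-0.12,-0.339,0,0,0,0,0],[-0.12,-0.339,0,0,0,0,0],[-0.12,-0.339,0,0,0,0,0],[-0.12,-0.339,0,0,0,0,0]])

```text
time_s: 6.98
position: [0.507, 0.2105, 0.2632]
tcp_rot: [[0.902, -0.432, -0.001], [-0.432, -0.902, -0.001], [-0.001, 0.002, -1.0]]
force: [-0.3, -0.2, -1.7]
opening: 0.228
grasp_force: 30.0
```

```bash
python3 - <<'E'
from h import *
go([.5066,.2126,.264],-115.5)
s=cap('side')
cv2.imwrite('pics/side4.png',cv2.resize(s['image'][160:270,225:335],None,fx=5.4,fy=5.4,interpolation=2))
print(proj(s,[[.5066,.2126,.16],[.5066,.2126,.118]]))
E
```

```text
t 6.98 pos [0.507  0.2105 0.2632] inc [-0.0044 -0.0056 -0.0027] [ 0.0005  0.0002 -0.0004]
[[283.15742847 197.20616035]
 [283.75302776 211.43785308]]
```

View pics/side4.png

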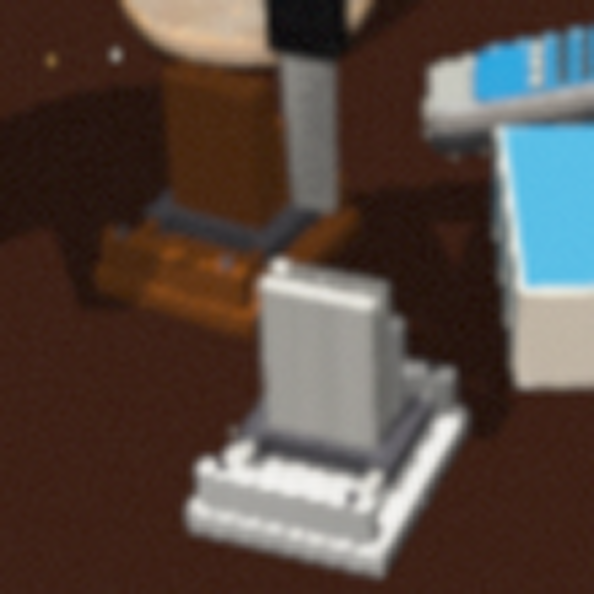

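The blade tip is at (283.1,198.3) and the gap's top middle at about (285.7,212). The tip is lined up across the gap and about 3 mm off along the plates, well within tolerance. I'll lower it to just above the plates.

Call:
move_arm(increments=[[0,0,0.02,0,0,0,0],[0.008,0,0.04,0,0,0,0],[0.008,0,0.06,0,0,0,0],[0.008,0,0.08,0,0,0,0],[0.008,0,0.1,0,0,0,0],[0.008,0,0.115,0,0,0,0],[0.008,0,0.12,0,0,0,0],[0.008,0,0.12,0,0,0,0],[0.008,0,0.12,0,0,0,0],[0.008,0,0.12,0,0,0,0]])

```text
time_s: 7.87
position: [0.5097, 0.2112, 0.2278]
tcp_rot: [[0.903, -0.43, 0.001], [-0.43, -0.903, 0.0], [0.001, -0.0, -1.0]]
force: [-0.1, 0.2, -0.7]
opening: 0.227
grasp_force: 30.0
```

```bash
python3 - <<'E'
from h import *
go([.508,.212,.226],-115.5)
print(bot.read_state()['force'],bot.read_state()['moment'])
t=cap('top');s=cap('side')
a=cv2.resize(t['image'][235:305,215:285],None,fx=5.7,fy=5.7,interpolation=2);b=cv2.resize(s['image'][180:250,250:320],None,fx=5.7,fy=5.7,interpolation=2)
cv2.imwrite('pics/near.png',np.hstack([a,b]))
E
```

```text
t 7.87 pos [0.5097 0.2112 0.2278] inc [-0.0061  0.0001  0.0061] [-0.0001 -0.0002  0.0001]
[-0.12850172  0.17211382 -0.73041325] [ 0.10771076 -0.02062168 -0.00815461]
```

View pics/near.png

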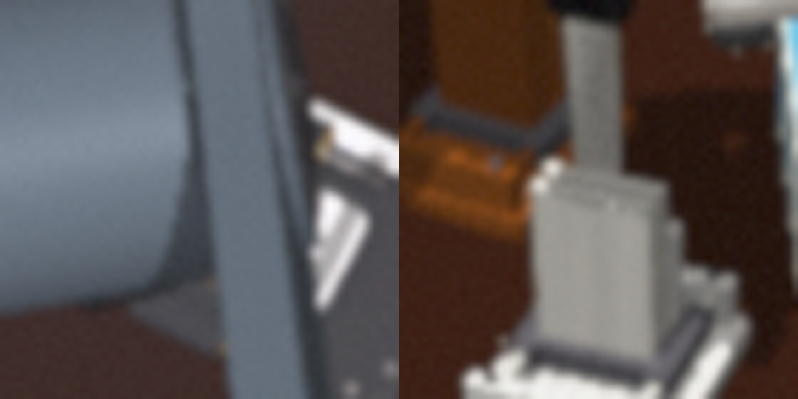

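The tip (right crop, 601,172) hangs just above the plates' top edges, nearly midway and about 1 mm too far back. I'll nudge it and lower slowly, watching the force.

Call:
move_arm(increments=[[0,0.0035,0.0,0,0,0,0],[0,0.0035,0.005,0,0,0,0],[0,0.0035,0.01,0,0,0,0],[0,0.0035,0.015,0,0,0,0],[0,0.0035,0.02,0,0,0,0],[0,0.0035,0.025,0,0,0,0],[0,0.0035,0.03,0,0,0,0],[0,0.0035,0.03,0,0,0,0],[0,0.0035,0.03,0,0,0,0]])

```text
time_s: 8.72
position: [0.5089, 0.2101, 0.2184]
tcp_rot: [[0.903, -0.43, -0.0], [-0.43, -0.903, -0.0], [-0.0, 0.0, -1.0]]
force: [0.5, 0.8, -1.6]
opening: 0.229
grasp_force: 30.0
```

Call:
move_arm(increments=[[0,0,0.005,0,0,0,0],[0,0,0.01,0,0,0,0],[0,0,0.015,0,0,0,0],[0,0,0.02,0,0,0,0],[0,0,0.02,0,0,0,0],[0,0,0.02,0,0,0,0]])

```text
time_s: 9.22
position: [0.5088, 0.2101, 0.2124]
tcp_rot: [[0.903, -0.43, -0.0], [-0.43, -0.903, -0.0], [-0.0, 0.0, -1.0]]
force: [0.1, 0.8, -1.4]
opening: 0.226
grasp_force: 30.0
```

```bash
python3 - <<'E'
from h import *
F=[]
for i in range(3):
    s=cap('side');F.append(np.r_[bot.read_state()['force'],bot.read_state()['moment']])
print(np.round(F,2))
cv2.imwrite('pics/in.png',cv2.resize(s['image'][180:250,250:320],None,fx=8,fy=8,interpolation=2))
E
```

```text
[[ 0.45 -0.33 -1.1   0.03  0.02 -0.03]
 [ 0.01  0.21 -1.34  0.08 -0.02  0.04]
 [-0.22  0.61 -1.84  0.03  0.07  0.01]]
```

View pics/in.png

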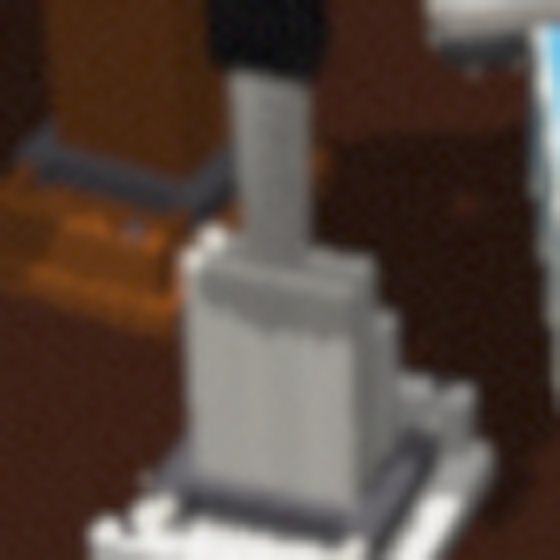

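The blade is cut off at the gap line, in front of the rear plate and behind the front one, so it is inside. There is no load yet, so I'll continue gently.

Call:
move_arm(increments=[[0,0,0.005,0,0,0,0],[0,0,0.01,0,0,0,0],[0,0,0.015,0,0,0,0],[0,0,0.02,0,0,0,0],[0,0,0.025,0,0,0,0],[0,0,0.03,0,0,0,0],[0,0,0.035,0,0,0,0],[0,0,0.04,0,0,0,0],[0,0,0.04,0,0,0,0],[0,0,0.04,0,0,0,0]])

```text
time_s: 10.2
position: [0.5088, 0.2101, 0.2004]
tcp_rot: [[0.903, -0.43, -0.0], [-0.43, -0.903, -0.0], [-0.0, 0.0, -1.0]]
force: [-0.3, -0.1, -0.9]
opening: 0.231
grasp_force: 30.0
```

Call:
move_arm(increments=[[0,0,0.005,0,0,0,0],[0,0,0.01,0,0,0,0],[0,0,0.015,0,0,0,0],[0,0,0.02,0,0,0,0],[0,0,0.025,0,0,0,0],[0,0,0.03,0,0,0,0],[0,0,0.03,0,0,0,0],[0,0,0.03,0,0,0,0]])

```text
time_s: 10.87
position: [0.5088, 0.2101, 0.1914]
tcp_rot: [[0.903, -0.43, -0.0], [-0.43, -0.903, -0.0], [-0.0, 0.0, -1.0]]
force: [-0.5, 0.8, -1.4]
opening: 0.228
grasp_force: 30.0
```

Call:
move_arm(increments=[[0,0,0.005,0,0,0,0],[0,0,0.01,0,0,0,0],[0,0,0.015,0,0,0,0],[0,0,0.02,0,0,0,0],[0,0,0.02,0,0,0,0],[0,0,0.02,0,0,0,0]])

```text
time_s: 11.37
position: [0.5092, 0.2102, 0.1856]
tcp_rot: [[0.903, -0.43, 0.001], [-0.43, -0.903, 0.0], [0.0, -0.0, -1.0]]
force: [0.6, 0.5, -0.9]
opening: 0.225
grasp_force: 30.0
```

Call:
move_arm(increments=[[0,0,0.005,0,0,0,0],[0,0,0.01,0,0,0,0],[0,0,0.015,0,0,0,0],[0,0,0.015,0,0,0,0],[0,0,0.015,0,0,0,0]])

```text
time_s: 11.78
position: [0.5093, 0.2101, 0.1811]
tcp_rot: [[0.903, -0.43, 0.001], [-0.43, -0.903, -0.0], [0.001, -0.0, -1.0]]
force: [0.8, 0.1, 1.8]
opening: 0.229
grasp_force: 30.0
```

```bash
cat > f.py <<'E'
from h import *
F=[]
for i in range(12):
    cap('side');F.append(bot.read_state()['force'])
print(np.round(np.mean(F,0),2),np.round(np.std(F,0),2),np.round(bot.read_state()['position'],4))
E
python3 f.py
```

```text
[ 1.21 -0.32  1.97] [0.45 0.6  0.57] [0.5092 0.2101 0.1811]
```

Call:
move_arm(increments=[[0,0,0.004,0,0,0,0],[0,0,0.008,0,0,0,0],[0,0,0.012,0,0,0,0],[0,0,0.016,0,0,0,0],[0,0,0.016,0,0,0,0],[0,0,0.016,0,0,0,0]])

```text
time_s: 12.88
position: [0.5088, 0.2102, 0.1761]
tcp_rot: [[0.903, -0.43, -0.0], [-0.43, -0.903, -0.0], [-0.0, 0.0, -1.0]]
force: [0.5, -0.7, 4.1]
opening: 0.228
grasp_force: 30.0
```

```bash
python3 f.py
```

```text
[0.37 0.16 3.07] [0.71 0.57 0.53] [0.5088 0.2102 0.1762]
```

Call:
move_arm(increments=[[0,0,0.004,0,0,0,0],[0,0,0.008,0,0,0,0],[0,0,0.011,0,0,0,0],[0,0,0.011,0,0,0,0],[0,0,0.011,0,0,0,0],[0,0,0.011,0,0,0,0]])

```text
time_s: 13.98
position: [0.5092, 0.2102, 0.1732]
tcp_rot: [[0.903, -0.43, 0.001], [-0.43, -0.903, 0.0], [0.0, -0.0, -1.0]]
force: [-0.2, 0.7, 4.7]
opening: 0.232
grasp_force: 30.0
```

```bash
python3 f.py
```

```text
[-0.09  0.54  5.28] [0.48 0.57 0.48] [0.5091 0.2102 0.1732]
```

```bash
python3 -c "
from h import *
print(workorder.hand_in())"
```

```text
the job is handed in; nothing more can be done
None
```

The job is handed in with the gripper still holding the gauge upright between the white fixture's plates, about 48 mm deep with about 6.6 N of drag, so I estimate the sprung plate has given way by 1–1.5 mm; no verdict came back.

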